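# Close up the kiln control box and hold its cover shut

### The job

The ear defenders are standing on the cover of the kiln's control box: hang them over the rail by their headband and let go. Then turn the orange quarter-turn fastener clockwise until the slot line along its grip is in line with the two red marks on the cover, so that its pin can enter, and after that push the sprung cover fully home against the frame and finish while still pressing it there, so that I can lock it. Leave the pottery and jars around it where they stand.

Things in the scene. Friction and masses are not known exactly. Their poses are not given: they have to be found in the camera images.
- control_box: Blue kiln control box fixed to the bench, 200 x 200 mm, 85 mm high at the back, 62 at the front; left or right of the robot, turned about z. Origin: centre of its underside; -x is its front (small display), z up. Aluminium cover 202 x 204 x 6 mm on top, hinged along y at x = +95, z = 85 mm; unpressed it is level, upper face at z = 91 mm.
- cover (a joint): Angle of the cover about its rear hinge (rad). 0: sprung up, level, front edge 23 mm off the sloping frame (start). 0.12: fully home on the frame, sloping down to the front, hard stop. Needs about 4 N at the press pad to start, 9 N at the end; springs back if released. With the fastener over about 0.2 rad out of line its cross-pin stops the cover after a third of the travel.
- press_pad (a point): Centre of the upper face of a black rubber pad on the cover near its front edge, 30 (x) x 60 (y) mm, 3 mm proud; at x = -77, z = 94 mm in the box frame while the cover is level. It sinks 20 mm when the cover goes fully home. A good place to press with shut fingers. Axes as the cover's.
- fastener (a joint): Angle of the quarter-turn fastener (rad), growing clockwise seen from above. 0: its grip bar and slot line lie along the box's x axis, in line with the two red marks. Starts between -1.4 and -0.5; stops at -1.5 and +0.6. Takes 0.06 N m to turn; stays where it is left.
- fastener_grip (a point): Middle of the fastener's upright orange grip bar, 36 long, 12 thick, 22 mm high, on a 38 mm black disc; on its vertical turning axis, 11 mm under the bar's top, 15 mm above the cover, at x = -35 mm in the box frame. x: along the bar (black slot line on top); y: across it, the way to pinch; z up. Red marks on the cover before and behind it, along box x.
- defenders: Loose ear defenders, 50 (x) x 142 (y) x 130 (z) mm, 130 to 230 g, standing on the rear of the cover: two yellow cups under an arched black headband. Origin: midway between the cups at their underside; y from cup to cup, x through the open arch, z up. Free under the arch: 100 mm between the cups (soft cushions fill 9 mm each side), up to z = 108 mm.
- crown (a point): Top centre of the defenders' headband, 130 mm above their underside. It is a black block 24 (x) x 40 (y) x 22 (z) mm, to be pinched across x; its flat underside (z = 108 mm) rests on the rail when hung. Axes as the defenders'.
- rail: Dark steel stand fixed to the bench, on the other side of the robot's x axis from the control box, turned about z: a level round bar 16 mm thick, 220 mm long, on two posts 20 mm thick at its ends with 70 mm round feet. Origin on the bench under the bar's middle; y along the bar, x across, z up.
- rail_mid (a point): Middle of the bar on its axis, 150 mm above the bench (the bar's top is at 158 mm). Axes as the rail's.
- glaze_jar: Loose bystander: terracotta-coloured glaze jar with a white cap, 60 mm across, 90 mm high, standing on the bench. Origin at its underside.
- vase: Loose bystander: small terracotta vase, 60 mm across, 90 mm high. Origin at its underside.
- figurine: Loose bystander: blue-glazed ceramic figurine, 50 mm across, 92 mm high. Origin at its underside.

How it is judged:
On the way, in this order (a step that is already met when the one before it is completed fails the run):
1. the ear defenders hang over the rail, let go (x of crown in the frame of rail between -0.03 and 0.03 m and y of crown in the frame of rail between -0.1 and 0.1 m and height (world z) of crown between 0.168 and 0.195 m and angle between defenders's own z axis and vertical below 0.35 rad and angle between the x axis of defenders and the y axis of rail, either way round below 0.6 rad and contact force between defenders and rail above 0.5 N and contact force between defenders and the arm below 0.1 N and contact force between defenders and the fingers below 0.1 N and linear speed of defenders below 0.05 m/s), for 0.3 s.
2. the fastener is turned in line with the marks while the cover still stands off its frame (value of joint fastener between -0.17 and 0.17 rad and value of joint cover below 0.07 rad), for 0.2 s.
At the end, for the whole second after the job is handed in: The defenders hang by their headband on the rail, upright within 20 degrees, still, not touched; the fastener is within 10 degrees of the marks; the cover is within 3 mm of fully home at its front (joint above 0.105 rad) and the fingers still press on it with more than 3 N (all of step 1 and value of joint fastener between -0.17 and 0.17 rad and value of joint cover above 0.105 rad and contact force between the fingers and control_box above 3 N); the arm keeps its last pose, push and grip.
It fails at once if the glaze jar is pushed more than 30 mm or knocked over (distance of glaze_jar from where it was at the start of the episode above 0.03 m or angle between glaze_jar's own z axis and vertical above 0.5 rad).
It fails at once if the vase is pushed more than 30 mm or knocked over (distance of vase from where it was at the start of the episode above 0.03 m or angle between vase's own z axis and vertical above 0.5 rad).
It fails at once if the figurine is pushed more than 30 mm or knocked over (distance of figurine from where it was at the start of the episode above 0.03 m or angle between figurine's own z axis and vertical above 0.5 rad).
It also fails if it takes over 72 s, if anything falls off the work surface, if the arm or the gripper's body presses on something with over 40 N, if the wrist force passes 120 N, or if a joint passes its speed limit or range.

### The arm

A 6-joint arm with a two-finger parallel gripper is mounted at the origin on the work surface. World frame = base frame: x ahead of the robot, y to its left, z up, the work surface at z = 0. Lengths are in m, angles in rad, forces in N, time in s.
With the tool pointing down it reaches from about 0.4 to 0.825 m from the base axis. Payload 7 kg.
Tool frame: the origin (TCP) lies on the centre line of the jaws, within the pads' length; the fingertips stand 19 mm ahead of it and the grasp point (between the pads) is the TCP; z points along the fingers, y is the line along which they close (so a half turn about z gives the same grasp; the last joint's range is limited). The gripper opens to 88 mm and grips with 3 to 60 N. Pads are 19 mm wide; open, the fingers measure 130 mm over their backs; the gripper's body (78 mm by 193 mm) begins 47 mm behind the grasp point.
Start: joints at [-0.928, 0.359, 0.012, 0, -1.224, -0.288], TCP at [0.234, -0.633, 0.246] pointing down, gripper open.
Joint ranges: [-3.07, 3.07], [-1.43, 2.12], [-1.02, 1.25], [-3.03, 1.67], [-3.05, -0], [-3.03, 3.03]. Speed limits (rad/s): [2.39, 2.39, 3.01, 3.14, 3.14, 3.14].

### API

Orientations are given as [roll, pitch, yaw] about the fixed x, y, z axes, in that order (R = Rz(yaw) Ry(pitch) Rx(roll)).
In Python, from station import arm, imaging, models gives the robot as it stands.
- The arm moves only by the tool play_rows, never from a script. Its arguments are lists of equal length, an entry for each row: "travel": the shift along the tool's x, y, z in units of 25 mm (1.0 is 25 mm), a list of three; "twist": the turn about the tool's z in units of 0.15 rad (1.0 is 0.15 rad). A call has 1 to 8 rows; each row shifts and turns the commanded pose from where the row before left it, along the tool's axes as they then stand; what a row does not reach is not made up. A row lasts 1/8 s, in which the tool goes at most 62.5 mm and 10.7 degrees, less where a joint would pass 70% of its speed; a pose out of reach is approached as far as the arm can. A call with a number of a shift or a turn outside -1 to 1 is refused whole. A call with a gripper value outside its range is refused whole. "fingers" is the opening, from 0 (shut) to 1 (fully open), set as the call begins (left out, the last holds). The fingers move at their own pace and stop on an object; "newtons" is the grip in N (left out, the last holds). Time passes only in rows, so rows that do not move let the fingers close. It gives the time, the measured TCP pose, the force, the opening and the grip force at its end, in the units of the state.
- arm.get_state(): the state, without advancing time (a new reading comes with each control period).
- imaging.grab_frame(name): name is "side" or "top" or "wrist"; returns a dict with "pixels" (384x512x3 uint8, red, green, blue), "fx", "fy", "cx", "cy" (pixels), "R" (3x3) and "t" (3): a world point X has camera coordinates R X + t; the wrist camera has in their place "T_tool_cam" (4x4, takes a point from camera to tool coordinates, whose origin is the TCP and whose axes are the flange's). Camera axes: x right, y down, z forward; pixel columns grow to the right and rows downward; lengths in m; the calibration is good to about 2 mm. A picture is of the moment at which its call begins: read the wrist's pose just before it. There is no depth.
- arm.job_done(): hands the job in; it is judged then, once.
Trained networks look in the newest picture that a camera, given by its name, has taken for a name from the list of things; names that differ only in an ending like _2 or _b are one class to them, and where a whole thing is asked for, a point or a joint stands for the part that bears it (a point fixed in the world has none). Each returns a list of dicts, best first, with "confidence" (0 to 1); they miss things now and then, are a little off and sometimes report something else, mostly with a low value. They report only what shows in the picture. A call takes as long as a camera call.
- models.boxes_of(name, camera): "extent" ([centre column, centre row, width, height] in pixels, round what is visible of it).
- models.silhouettes(name, camera): "pixels" (384x512 bool, what is visible of it) and "extent" ([centre column, centre row, width, height] in pixels, round what is visible of it).
The state is a dict: "t": time; "q": joint angles; "qd": joint speeds; "joint_efforts": joint torques, N m; "eef_pos": TCP position; "ee_rot": TCP orientation; "force": force on the tool from outside, world axes, zero at the start; "moment": the same for the moment, N m; "width": finger opening in m; "gripper_force": force on a finger pad.
Only numpy, scipy, OpenCV 4.12 (cv2) and the standard library are available. Lean on these libraries where they do the work, as an engineer would, in place of code of your own. Each camera call takes 0.05 s, during which the arm holds its last target. There are 200 camera calls.

## Working session

There is one attempt and no reset: what is moved stays moved. The work goes in short steps, Python scripts to look and compute and a tool call to move; the robot and the scene stay as the last step left them, time stands still between calls to the robot, and variables do not carry over. Pictures are saved under pics/ and viewed, at most 10 in all, crops included, and the job is handed in when it is done.

Besides the shell and the picture viewer there is one more tool, called after "Emit:" in YAML: its name, and indented under it one key for each argument. play_rows: Moves the arm, as the interface text tells. Shifts and turns lie within -1 to 1; 1 stands for 25 mm of shift or 0.15 rad of turn. Its arguments: {"type":"object","properties":{"travel":{"type":"array","items":{"type":"array","items":{"type":"number"}}},"twist":{"type":"array","items":{"type":"number"}},"fingers":{"type":"number"},"newtons":{"type":"number"}},"required":["travel","twist"]}

```bash
mkdir -p pics; ls; python3 - <<'E'
from station import arm, imaging, models
import cv2, numpy as np
s=arm.get_state(); print({k:np.round(v,3).tolist() for k,v in s.items()})
ims=[]
for n in ("side","top"):
    f=imaging.grab_frame(n); cv2.imwrite(f"pics/{n}0.png",f["pixels"][...,::-1])
    print(n,f["fx"],f["cx"],f["cy"],np.round(f["R"],3).tolist(),np.round(f["t"],3).tolist(), np.round(-np.array(f["R"]).T@f["t"],3))
    for o in ("control_box","press_pad","fastener","fastener_grip","defenders","crown","rail","rail_mid","glaze_jar","vase","figurine"):
        try: print(o,[(round(d["confidence"],2),np.round(d["extent"]).tolist()) for d in models.boxes_of(o,n)[:2]])
        except Exception as e: print(o,e)
f=imaging.grab_frame("wrist"); cv2.imwrite("pics/w0.png",f["pixels"][...,::-1]); print(f["fx"],f["cx"],f["cy"],np.round(f["T_tool_cam"],3).tolist())
E
```

```text
pics
{'t': 0.0, 'q': [-0.928, 0.359, 0.011, -0.0, -1.224, -0.288], 'qd': [0.001, -0.002, 0.0, 0.001, -0.002, -0.001], 'joint_efforts': [0.002, -58.272, 29.307, 6.997, 0.007, -0.0], 'eef_pos': [0.234, -0.633, 0.245], 'ee_rot': [3.14, -0.0, -2.787], 'force': [0.256, 0.142, -0.044], 'moment': [-0.029, -0.016, 0.035], 'gripper_force': 0.0, 'width': 0.088}
side 448.9753148559996 256.908446070887 185.507146974196 [[0.7, -0.714, 0.012], [-0.417, -0.422, -0.805], [0.58, 0.558, -0.593]] [-0.41, 0.346, 1.375] [-0.367 -0.914  1.098]
control_box [(0.58, [216.0, 184.0, 69.0, 58.0])]
press_pad [(0.8, [214.0, 175.0, 70.0, 37.0])]
fastener []
fastener_grip [(0.45, [206.0, 174.0, 11.0, 8.0])]
defenders [(0.55, [226.0, 161.0, 34.0, 41.0]), (0.43, [298.0, 224.0, 34.0, 78.0])]
crown []
rail [(0.34, [180.0, 157.0, 11.0, 20.0])]
rail_mid [(0.7, [298.0, 227.0, 38.0, 80.0])]
glaze_jar [(0.61, [246.0, 210.0, 15.0, 30.0])]
vase [(0.52, [180.0, 156.0, 9.0, 23.0])]
figurine []
top 355.79641058543547 257.9636929208744 193.75582546986232 [[0.023, -1.0, 0.019], [-0.989, -0.026, -0.147], [0.147, -0.016, -0.989]] [-0.032, 0.592, 1.127] [4.200e-01 1.000e-03 1.202e+00]
control_box [(0.67, [182.0, 197.0, 79.0, 74.0]), (0.28, [183.0, 199.0, 76.0, 76.0])]
press_pad [(0.95, [185.0, 199.0, 78.0, 74.0])]
fastener []
fastener_grip []
defenders [(0.74, [184.0, 179.0, 49.0, 24.0])]
crown [(0.59, [184.0, 180.0, 45.0, 22.0])]
rail [(0.95, [316.0, 192.0, 48.0, 84.0])]
rail_mid []
glaze_jar [(0.82, [248.0, 210.0, 15.0, 16.0]), (0.32, [185.0, 196.0, 78.0, 72.0])]
vase [(0.59, [106.0, 195.0, 22.0, 19.0])]
figurine [(0.73, [399.0, 213.0, 26.0, 16.0])]
335.07482867779464 258.19640716207664 189.20809356367482 [[0.001, -0.954, -0.3, 0.082], [1.0, 0.001, 0.001, -0.001], [-0.0, -0.3, 0.954, -0.138], [0.0, 0.0, 0.0, 1.0]]
```

```bash
python3 - <<'E'
import cv2,numpy as np
t=cv2.imread("pics/top0.png")[140:260,80:430]; s=cv2.imread("pics/side0.png")[120:280,150:350]
cv2.imwrite("pics/topc.png",cv2.resize(t,None,fx=2.28,fy=2.28,interpolation=cv2.INTER_CUBIC))
cv2.imwrite("pics/sidec.png",cv2.resize(s,None,fx=3.7,fy=3.7,interpolation=cv2.INTER_CUBIC))
E
```

```text
(no output)
```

View pics/topc.png

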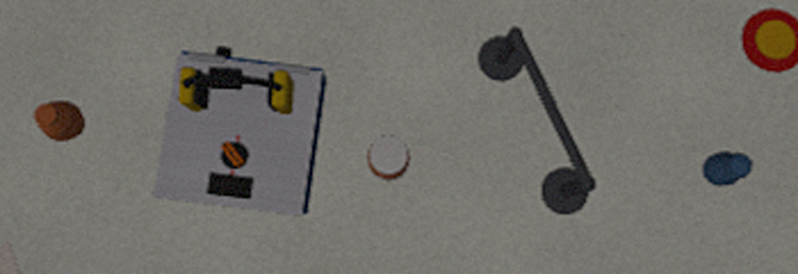

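View pics/sidec.png

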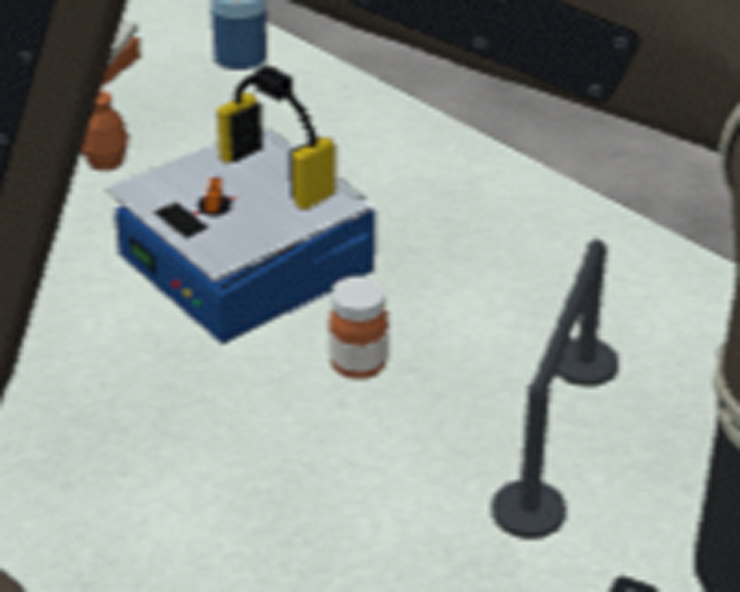

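The top view shows the box on the left, with crown at about (179,174), fastener at (183,207) and pad at (181,222). The rail runs from (306,154) to (340,221). The side view shows the same layout, with the jar between box and rail. I'll triangulate these points next.

```bash
cat > h.py <<'E'
import numpy as np, cv2
from scipy.spatial.transform import Rotation as Ro
from scipy.optimize import least_squares
from station import arm, imaging, models
def cam(n):
    s=arm.get_state(); f=imaging.grab_frame(n)
    if n=="wrist":
        T=np.eye(4); T[:3,:3]=Ro.from_euler("xyz",s["ee_rot"]).as_matrix(); T[:3,3]=s["eef_pos"]
        W=np.linalg.inv(T@np.array(f["T_tool_cam"])); f["R"]=W[:3,:3]; f["t"]=W[:3,3]
    f["R"]=np.array(f["R"]); f["t"]=np.array(f["t"]); return f
def proj(f,X):
    c=f["R"]@np.array(X,float)+f["t"]; return np.array([f["fx"]*c[0]/c[2]+f["cx"],f["fy"]*c[1]/c[2]+f["cy"]])
def ray(f,p):
    d=f["R"].T@np.array([(p[0]-f["cx"])/f["fx"],(p[1]-f["cy"])/f["fy"],1]); return -f["R"].T@f["t"],d
def atz(f,p,z):
    o,d=ray(f,p); return o+d*(z-o[2])/d[2]
def tri(obs):
    r=least_squares(lambda X:np.concatenate([proj(f,X)-p for f,p in obs]),[.5,0,.1]); return r.x,np.abs(r.fun).max()
def rel(X,s=None):
    s=s or arm.get_state(); return Ro.from_euler("xyz",s["ee_rot"]).as_matrix().T@(np.array(X)-s["eef_pos"])
def save(f,n,crop=None,k=1):
    a=f["pixels"][...,::-1]
    if crop: a=a[crop[1]:crop[3],crop[0]:crop[2]]
    cv2.imwrite("pics/"+n,cv2.resize(a,None,fx=k,fy=k,interpolation=cv2.INTER_CUBIC))
E
python3 - <<'E'
from h import *
T,S=cam("top"),cam("side")
P=dict(pad=((230,186),(182,219)),fast=((234,152),(213,182)),crown=((226,78),(275,83)),railA=((516,33),(597,245)),railB=((592,184),(539,383)),jar=((389,155),(359,292)))
for k,(a,b) in P.items():
    a=np.array(a)/2.28+[80,140]; b=np.array(b)/3.7+[150,120]
    X,e=tri([(T,a),(S,b)]); print(k,X.round(3),round(e,1))
for k,z in (("crown",.221),("railA",.158),("railB",.158),("pad",.094),("fast",.117)):
    print(k,atz(T,np.array(P[k][0])/2.28+[80,140],z).round(3))
for k,p in dict(vase=(55,118),fig=(735,167),bBL=(155,195),bBR=(306,213),bTR=(325,72),bTL=(182,52)).items():
    print(k,atz(T,np.array(p)/2.28+[80,140],.09).round(3))
E
```

```text
pad [0.492 0.221 0.09 ] 0.0
fast [0.534 0.213 0.12 ] 0.8
crown [0.618 0.21  0.205] 0.1
railA [ 0.701 -0.16   0.148] 0.5
railB [ 0.5   -0.257  0.156] 0.7
jar [0.539 0.006 0.087] 0.2
crown [0.615 0.207 0.221]
railA [ 0.699 -0.159  0.158]
railB [ 0.501 -0.258  0.158]
pad [0.491 0.22  0.094]
fast [0.535 0.213 0.117]
vase [0.579 0.466 0.09 ]
fig [ 0.535 -0.474  0.09 ]
bBL [0.477 0.322 0.09 ]
bBR [0.457 0.116 0.09 ]
bTR [0.654 0.098 0.09 ]
bTL [0.677 0.298 0.09 ]
```

Emit:
play_rows:
  travel:
    - [0, 0, -0.5]
    - [0, 0, -0.5]
    - [0, 0, -0.5]
    - [0, 0, -0.5]
    - [0, 0, -0.5]
    - [0, 0, -0.5]
    - [0, 0, 0]
    - [0, 0, 0]
  twist: [-1, -1, -1, -1, -1, -1, -1, -1]
  fingers: 1

```text
t: 2.35
eef_pos: [0.2345, -0.633, 0.3208]
ee_rot: [-3.141, -0.0, -1.582]
force: [-0.1, 0.5, -0.1]
width: 0.0878
gripper_force: 0.0
```

```bash
cat >> h.py <<'E'
def plan(x,y,z,yaw=None):
    s=arm.get_state(); d=rel([x,y,z],s)/.025
    print("t %.2f pos %s rot %s q6 %.2f F %s w %.4f"%(s["t"],np.round(s["eef_pos"],4),np.round(s["ee_rot"],3),s["q"][5],np.round(s["force"],1),s["width"]))
    print("travel units",d.round(2)); 
    if yaw is not None: print("twist units",round(-((yaw-s["ee_rot"][2]+np.pi)%(2*np.pi)-np.pi)/.15,2))
E
python3 -c "
from h import *
plan(.617,.16,.32)"
```

```text
t 2.35 pos [ 0.2345 -0.633   0.3208] rot [-3.141 -0.    -1.582] q6 0.92 F [-0.1  0.5 -0.1] w 0.0878
travel units [-3.189e+01 -1.495e+01  3.000e-02]
```

Emit:
play_rows:
  travel:
    - [-1, -0.47, 0]
    - [-1, -0.47, 0]
    - [-1, -0.47, 0]
    - [-1, -0.47, 0]
    - [-1, -0.47, 0]
    - [-1, -0.47, 0]
    - [-1, -0.47, 0]
    - [-1, -0.47, 0]
  twist: [0, 0, 0, 0, 0, 0, 0, 0]

```text
t: 3.35
eef_pos: [0.332, -0.4336, 0.3207]
ee_rot: [-3.141, -0.0, -1.587]
force: [0.5, -0.4, 0.1]
width: 0.0875
gripper_force: 0.0
```

Emit:
play_rows:
  travel:
    - [-1, -0.47, 0]
    - [-1, -0.47, 0]
    - [-1, -0.47, 0]
    - [-1, -0.47, 0]
    - [-1, -0.47, 0]
    - [-1, -0.47, 0]
    - [-1, -0.47, 0]
    - [-1, -0.47, 0]
  twist: [0, 0, 0, 0, 0, 0, 0, 0]

```text
t: 4.35
eef_pos: [0.4291, -0.2352, 0.3208]
ee_rot: [-3.141, -0.0, -1.587]
force: [0.7, -0.5, 0.0]
width: 0.0874
gripper_force: 0.0
```

Emit:
play_rows:
  travel:
    - [-1, -0.47, 0]
    - [-1, -0.47, 0]
    - [-1, -0.47, 0]
    - [-1, -0.47, 0]
    - [-1, -0.47, 0]
    - [-1, -0.47, 0]
    - [-1, -0.47, 0]
    - [-1, -0.47, 0]
  twist: [0, 0, 0, 0, 0, 0, 0, 0]

```text
t: 5.35
eef_pos: [0.5263, -0.0367, 0.3207]
ee_rot: [-3.141, 0.0, -1.587]
force: [-0.2, -0.5, -0.4]
width: 0.0872
gripper_force: 0.0
```

Emit:
play_rows:
  travel:
    - [-1, -0.47, 0]
    - [-1, -0.47, 0]
    - [-1, -0.47, 0]
    - [-1, -0.47, 0]
    - [-1, -0.47, 0]
    - [-1, -0.47, 0]
    - [-1, -0.47, 0]
    - [0, 0, 0]
  twist: [0, 0, 0, 0, 0, 0, 0, 0]

```text
t: 6.35
eef_pos: [0.6119, 0.1383, 0.3196]
ee_rot: [3.141, -0.001, -1.585]
force: [0.3, 0.3, -0.4]
width: 0.0877
gripper_force: 0.0
```

```bash
python3 - <<'E'
from h import *
plan(.617,.208,.32)
f=cam("wrist"); save(f,"w1.png",None,1.5)
for o in ("crown","defenders","fastener_grip"):
    print(o,[(round(d["confidence"],2),np.round(d["extent"]).tolist()) for d in models.boxes_of(o,"wrist")[:2]])
np.savez("w1.npz",R=f["R"],t=f["t"])
print(proj(f,(.617,.208,.221)))
E
```

```text
t 6.35 pos [0.6119 0.1383 0.3196] rot [ 3.141e+00 -1.000e-03 -1.585e+00] q6 -0.55 F [ 0.3  0.3 -0.4] w 0.0877
travel units [-2.79 -0.16 -0.02]
crown [(0.82, [254.0, 237.0, 55.0, 145.0])]
defenders [(0.79, [252.0, 236.0, 56.0, 153.0]), (0.36, [304.0, 203.0, 192.0, 149.0])]
fastener_grip [(0.58, [326.0, 226.0, 35.0, 36.0])]
[252.90797619 281.33234477]
```

View pics/w1.png

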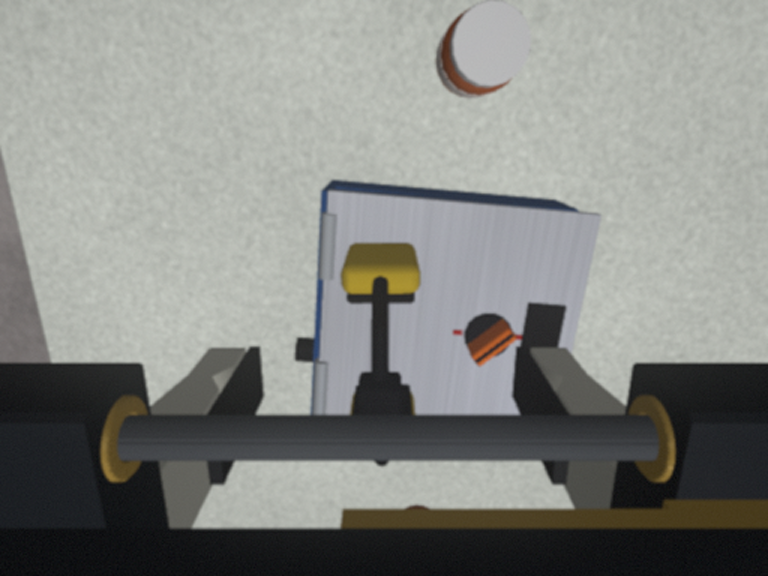

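The wrist view shows the headband straight along the image column, with the crown block at column 382/1.5 ≈ 255, near edge at row ≈ 249. The defenders are therefore square to the tool. The fastener is at about (327,225), with its bar diagonal.

```bash
python3 - <<'E'
from h import *
f=cam("wrist")
for z in (.221,.21,.199): print(z,atz(f,(254.7,249),z).round(4), proj(f,(.616,.187,z)).round(1))
T=cam("top"); S=cam("side"); save(T,"x.png")
# two-view crown: wrist column + top + side
for n,F in (("top",T),("side",S)):
    m=models.boxes_of("fastener_grip",n); print(n,[(round(d["confidence"],2),np.round(d["extent"],1).tolist()) for d in m[:2]])
# slot line ends and marks in wrist picture
a,b=atz(f,np.array((476,360))/1.5,.117),atz(f,np.array((512,334))/1.5,.117); print("slot",a,b,np.arctan2(*(a-b)[1::-1]))
c,d=atz(f,np.array((457,332))/1.5,.091),atz(f,np.array((518,338))/1.5,.091); print("marks",c,d,np.arctan2(*(c-d)[1::-1]),(c+d)/2)
print("pad",atz(f,np.array((546,330))/1.5,.094))
plan(.616,.208,.232)
E
```

```text
0.221 [0.6143 0.1771 0.221 ] [252.8 260.2]
0.21 [0.6145 0.1828 0.21  ] [253.  253.5]
0.199 [0.6147 0.1886 0.199 ] [253.2 247.4]
top [(0.68, [183.2, 207.7, 12.4, 13.4])]
side [(0.45, [205.7, 173.1, 4.5, 7.1])]
slot [0.54569567 0.22133082 0.117     ] [0.51999189 0.20064732 0.117     ] 0.6775922002147224
marks [0.55676789 0.20951203 0.091     ] [0.50817272 0.21541342 0.091     ] -0.12084805972605436 [0.5324703  0.21246273 0.091     ]
pad [0.48748219 0.2076112  0.094     ]
t 6.80 pos [0.611  0.1357 0.3209] rot [-3.141  0.    -1.587] q6 -0.55 F [-0.8 -0.6  0.1] w 0.0877
travel units [-2.89 -0.15  3.56]
```

Emit:
play_rows:
  travel:
    - [-1, -0.03, 0.2]
    - [-1, -0.03, 0.2]
    - [-0.89, -0.04, 0.2]
    - [0, 0, 1]
    - [0, 0, 1]
    - [0, 0, 0.8]
    - [0, 0, 0.5]
    - [0, 0, 0]
  twist: [0, 0, 0, 0, 0, 0, 0, 0]

```text
t: 7.8
eef_pos: [0.6143, 0.2088, 0.222]
ee_rot: [3.14, -0.001, -1.586]
force: [-1.1, -0.3, 1.4]
width: 0.0874
gripper_force: 0.0
```

```bash
python3 - <<'E'
from h import *
plan(.6145,.2085,.2225,-1.587)
S=cam("side"); save(S,"s2.png",(180,100,320,210),5.5)
E
```

```text
t 7.80 pos [0.6143 0.2088 0.222 ] rot [ 3.140e+00 -1.000e-03 -1.586e+00] q6 -0.64 F [-1.1 -0.3  1.4] w 0.0874
travel units [ 0.01 -0.01 -0.02]
twist units 0.0
```

View pics/s2.png

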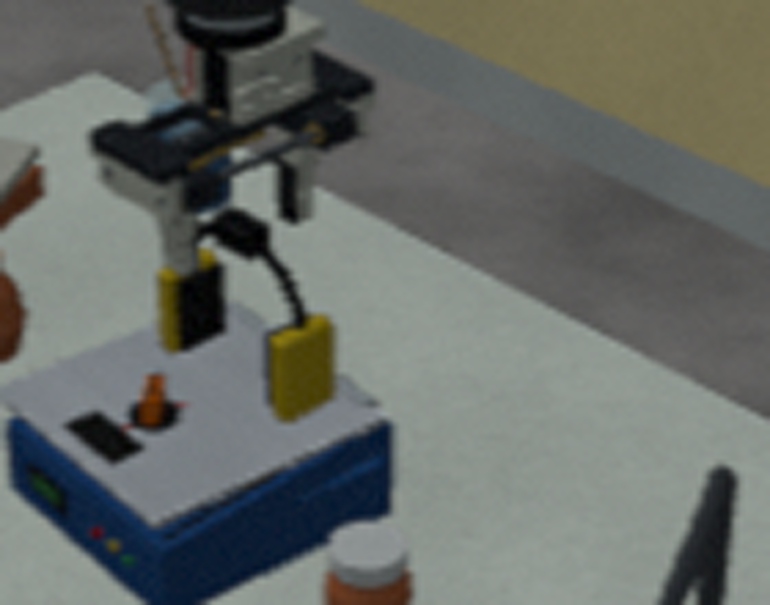

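The fingers straddle the crown block (crop 240,230) at the right height, so I close.

Emit:
play_rows:
  travel:
    - [0, 0, 0]
    - [0, 0, 0]
    - [0, 0, 0]
    - [0, 0, 0]
    - [0, 0, 0]
    - [0, 0, 0]
    - [0, 0, 0]
    - [0, 0, 0]
  twist: [0, 0, 0, 0, 0, 0, 0, 0]
  fingers: 0
  newtons: 30

```text
t: 8.85
eef_pos: [0.6147, 0.2083, 0.223]
ee_rot: [3.142, 0.0, -1.587]
force: [-0.0, -0.3, -0.2]
width: 0.0237
gripper_force: 29.9
```

Emit:
play_rows:
  travel:
    - [0, 0, -0.5]
    - [0, 0, -1]
    - [0, 0, -1]
    - [0, 0, -1]
    - [0, 0, -0.5]
    - [0, 0, 0]
  twist: [0, 0, 0, 0, 0, 0]

```text
t: 9.6
eef_pos: [0.6149, 0.2085, 0.324]
ee_rot: [-3.14, 0.001, -1.587]
force: [-1.0, -0.1, -2.4]
width: 0.0233
gripper_force: 29.9
```

```bash
python3 - <<'E'
from h import *
plan(.600,-.2085,.322,.458-np.pi/2)
f=cam("side")
print([(round(d["confidence"],2),np.round(d["extent"]).tolist()) for d in models.boxes_of("defenders","side")[:2]],proj(f,(.6143,.2085,.32)))
E
```

```text
t 9.60 pos [0.6149 0.2085 0.324 ] rot [-3.140e+00  1.000e-03 -1.587e+00] q6 -0.64 F [-1.  -0.1 -2.4] w 0.0233
travel units [16.69  0.33  0.06]
twist units -3.16
[(0.64, [225.0, 135.0, 32.0, 40.0])] [223.00585328 116.22346076]
```

Emit:
play_rows:
  travel:
    - [0.5, 0.02, 0]
    - [0.9, 0.02, 0]
    - [1, 0.02, 0]
    - [1, 0.02, 0]
    - [1, 0.02, 0]
    - [1, 0.02, 0]
    - [1, 0.02, 0]
    - [1, 0.02, 0]
  twist: [0, 0, 0, 0, 0, 0, 0, 0]

```text
t: 10.7
eef_pos: [0.6075, 0.0214, 0.3232]
ee_rot: [-3.141, 0.0, -1.587]
force: [0.8, 0.4, -1.9]
width: 0.0231
gripper_force: 29.9
```

Emit:
play_rows:
  travel:
    - [1, 0.02, 0]
    - [1, 0.02, 0]
    - [1, 0.02, 0]
    - [1, 0.02, 0]
    - [1, 0.02, 0]
    - [1, 0.02, 0]
    - [1, 0.02, 0]
    - [1, 0.02, 0]
  twist: [0, 0, 0, 0, 0, 0, 0, 0]

```text
t: 11.7
eef_pos: [0.5999, -0.1785, 0.3232]
ee_rot: [-3.141, 0.0, -1.587]
force: [-0.4, 0.0, -1.2]
width: 0.0235
gripper_force: 29.9
```

Emit:
play_rows:
  travel:
    - [0.8, 0, 0]
    - [0.5, 0, 0]
    - [0, 0, 0]
    - [0, 0, 0]
    - [0, 0, 0]
    - [0, 0, 0]
    - [0, 0, 0]
    - [0, 0, 0]
  twist: [0, 0, -0.6, -1, -1, -0.56, 0, 0]

```text
t: 12.7
eef_pos: [0.6, -0.209, 0.323]
ee_rot: [3.142, 0.0, -1.115]
force: [0.4, 0.1, -1.1]
width: 0.0237
gripper_force: 29.9
```

```bash
python3 - <<'E'
from h import *
plan(.600,-.2085,.182,.458-np.pi/2)
f=cam("wrist"); save(f,"w3.png",None,1.5); T=cam("top"); S=cam("side")
save(S,"s3.png",(210,120,370,280),3.7)
for p in ((.6,-.208,.158),(.70,-.16,.158),(.5,-.257,.158)): print(proj(f,p).round()*1.5)
E
```

```text
t 12.70 pos [ 0.6   -0.209  0.323] rot [ 3.142  0.    -1.115] q6 0.48 F [ 0.4  0.1 -1.1] w 0.0237
travel units [-0.02 -0.01  5.64]
twist units -0.01
[385.5 265.5]
[208.5 264. ]
[564.  265.5]
```

View pics/w3.png

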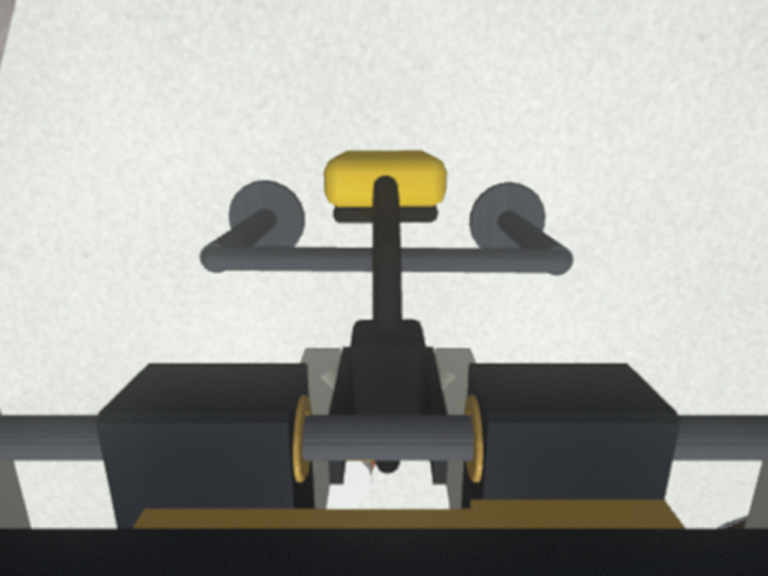

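The bar lies at row 258 against a predicted 265, so it sits about 4 mm toward tool +x. It is parallel to the pinch axis and passes between the cups. I shift slightly and lower.

Emit:
play_rows:
  travel:
    - [0.15, 0, 0.5]
    - [0, 0, 1]
    - [0, 0, 1]
    - [0, 0, 1]
    - [0, 0, 1]
    - [0, 0, 0.7]
    - [0, 0, 0.2]
    - [0, 0, 0]
  twist: [0, 0, 0, 0, 0, 0, 0, 0]

```text
t: 13.85
eef_pos: [0.6019, -0.2125, 0.1882]
ee_rot: [3.142, -0.0, -1.113]
force: [0.4, -0.2, -2.0]
width: 0.0235
gripper_force: 29.9
```

Emit:
play_rows:
  travel:
    - [0, 0, 0.1]
    - [0, 0, 0.1]
    - [0, 0, 0.06]
    - [0, 0, 0]
  twist: [0, 0, 0, 0]

```text
t: 14.35
eef_pos: [0.6018, -0.2123, 0.1818]
ee_rot: [-3.141, -0.0, -1.113]
force: [-0.1, 0.8, -1.9]
width: 0.0236
gripper_force: 29.9
```

Emit:
play_rows:
  travel:
    - [0, 0, 0.04]
    - [0, 0, 0.04]
    - [0, 0, 0]
  twist: [0, 0, 0]

```text
t: 14.72
eef_pos: [0.6019, -0.2124, 0.1815]
ee_rot: [-3.141, -0.001, -1.112]
force: [-4.1, 2.8, 8.9]
width: 0.0236
gripper_force: 29.9
```

```bash
python3 - <<'E'
from h import *
S=cam("side"); save(S,"s4.png",(230,120,370,280),3.7)
E
```

```text
(no output)
```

View pics/s4.png

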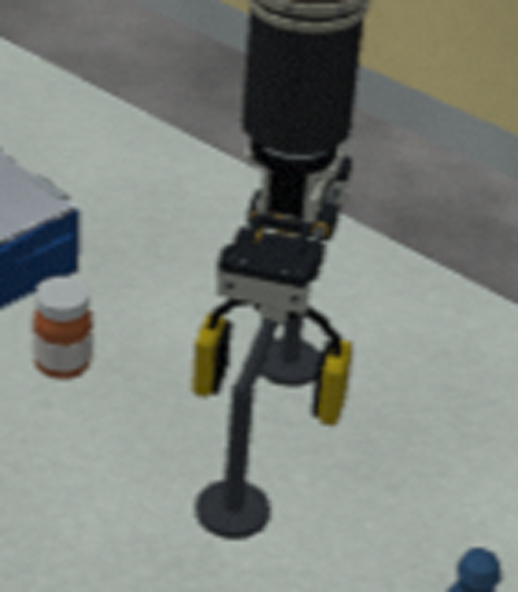

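The headband sits on the bar (contact at 9 N, height as expected). I ease the push and release gently.

Emit:
play_rows:
  travel:
    - [0, 0, -0.05]
    - [0, 0, 0]
  twist: [0, 0]

```text
t: 15.02
eef_pos: [0.6019, -0.2124, 0.1815]
ee_rot: [-3.141, -0.001, -1.113]
force: [-2.0, 2.3, 6.2]
width: 0.024
gripper_force: 29.9
```

Emit:
play_rows:
  travel:
    - [0, 0, 0]
    - [0, 0, 0]
    - [0, 0, 0]
    - [0, 0, 0]
    - [0, 0, 0]
  twist: [0, 0, 0, 0, 0]
  fingers: 0.6

```text
t: 15.65
eef_pos: [0.6017, -0.2124, 0.1807]
ee_rot: [3.141, 0.0, -1.113]
force: [-0.4, -0.0, 0.3]
width: 0.0525
gripper_force: 0.0
```

Emit:
play_rows:
  travel:
    - [0, 0, -0.3]
    - [0, 0, -0.7]
    - [0, 0, -1]
    - [0, 0, -1]
    - [0, 0, -1]
    - [0, 0, -1]
    - [0, 0, -0.5]
    - [0, 0, 0]
  twist: [0, 0, 0, 0, 0, 0, 0, 0]

```text
t: 16.65
eef_pos: [0.602, -0.2124, 0.3197]
ee_rot: [-3.14, -0.001, -1.113]
force: [0.7, 0.2, -0.1]
width: 0.0526
gripper_force: 0.0
```

```bash
python3 - <<'E'
from h import *
plan(.5325,.2125,.25,.678-np.pi)
S=cam("side"); W=cam("wrist")
a=cv2.resize(S["pixels"][150:280,230:370],None,fx=3,fy=3); b=cv2.resize(W["pixels"],(520,390))
cv2.imwrite("pics/c5.png",np.hstack([cv2.resize(a,(280,390)),b])[...,::-1])
E
```

```text
t 16.65 pos [ 0.602  -0.2124  0.3197] rot [-3.140e+00 -1.000e-03 -1.113e+00] q6 0.49 F [ 0.7  0.2 -0.1] w 0.0526
travel units [-16.48  -5.02   2.78]
twist units 9.01
```

View pics/c5.png

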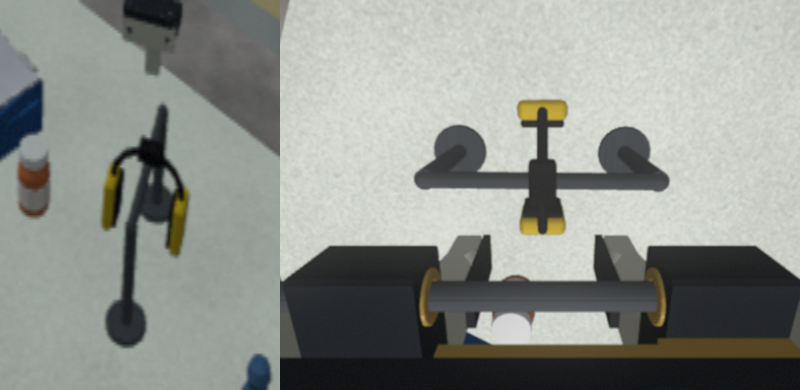

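The defenders hang centred on the bar. Next I go to a viewpoint on the fastener.

Emit:
play_rows:
  travel:
    - [-0.6, -0.27, 0]
    - [-1, -0.45, 0]
    - [-1, -0.45, 0]
    - [-1, -0.45, 0]
    - [-1, -0.45, 0]
    - [-1, -0.45, 0]
    - [-1, -0.45, 0]
    - [-1, -0.45, 0]
  twist: [0, 0, 0, 0, 0, 0, 0, 0]

```text
t: 17.75
eef_pos: [0.5937, -0.0025, 0.3175]
ee_rot: [3.14, 0.0, -1.112]
force: [-0.4, -0.1, -0.2]
width: 0.0526
gripper_force: 0.0
```

Emit:
play_rows:
  travel:
    - [-1, -0.45, 0]
    - [-1, -0.45, 0]
    - [-1, -0.45, 0]
    - [-1, -0.45, 0]
    - [-1, -0.45, 0]
    - [-1, -0.45, 0]
    - [-1, -0.45, 0]
    - [-1, -0.47, 0]
  twist: [0, 0, 0, 0, 0, 0, 0, 0]

```text
t: 18.75
eef_pos: [0.5863, 0.2167, 0.3175]
ee_rot: [3.14, -0.0, -1.112]
force: [0.0, 0.2, -0.1]
width: 0.0524
gripper_force: 0.0
```

Emit:
play_rows:
  travel:
    - [-1, -0.45, 0]
    - [-0.5, -0.25, 0.3]
    - [0, 0, 0.5]
    - [0, 0, 0.5]
    - [0, 0, 0.5]
    - [0, 0, 0.5]
    - [0, 0, 0]
    - [0, 0, 0]
  twist: [0, 0, 1, 1, 1, 1, 1, 1]

```text
t: 19.75
eef_pos: [0.5859, 0.2565, 0.2598]
ee_rot: [3.141, -0.001, -2.018]
force: [-0.3, 0.6, 0.0]
width: 0.0527
gripper_force: 0.0
```

Emit:
play_rows:
  travel:
    - [0, 0, 0]
    - [0, 0, 0]
    - [0, 0, 0]
    - [0, 0, 0]
  twist: [1, 1, 1, 0]

```text
t: 20.25
eef_pos: [0.586, 0.2566, 0.2602]
ee_rot: [3.141, -0.001, -2.462]
force: [0.1, -1.0, 0.2]
width: 0.0525
gripper_force: 0.0
```

```bash
python3 - <<'E'
from h import *
plan(.5325,.2125,.17,.678-np.pi)
f=cam("wrist"); save(f,"w6.png",None,1.5); np.savez("w6.npz",R=f["R"],t=f["t"],k=[f["fx"],f["fy"],f["cx"],f["cy"]])
print(proj(f,(.5325,.2125,.117))*1.5)
E
```

```text
t 20.25 pos [0.586  0.2566 0.2602] rot [ 3.141e+00 -1.000e-03 -2.462e+00] q6 -1.61 F [ 0.1 -1.   0.2] w 0.0525
travel units [ 2.77 -0.03  3.61]
twist units 0.01
[387.98343361 151.30621586]
```

View pics/w6.png

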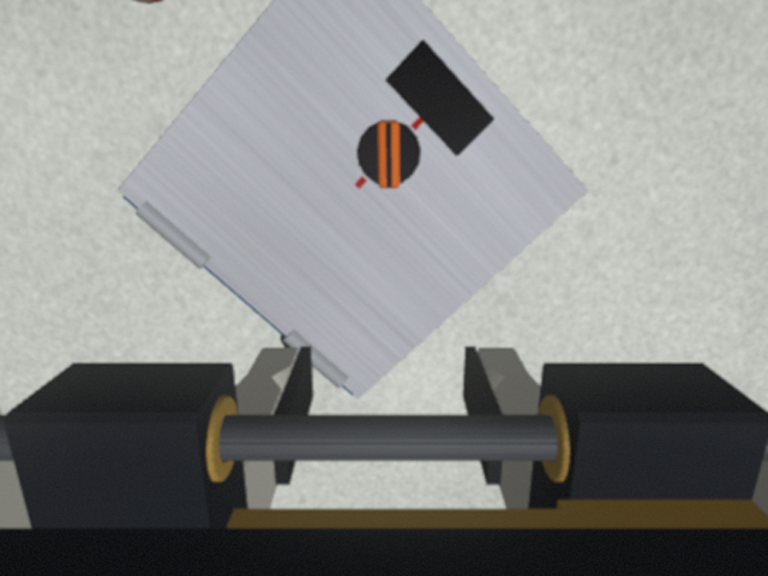

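The slot is vertical at column 389, so the tool is aligned with the grip. The marks are at (361,183) and (418,123), and the pad centre is at about (440,97).

```bash
python3 - <<'E'
from h import *
z=np.load("w6.npz"); k=z["k"]; f=dict(R=z["R"],t=z["t"],fx=k[0],fy=k[1],cx=k[2],cy=k[3])
A=lambda p,h:atz(f,np.array(p)/1.5,h)
c,d=A((361,183),.091),A((418,123),.091); print("marks",c,d,np.arctan2(*(c-d)[1::-1]))
for a,b in (((385,80),(456,155)),((422,41),(493,118))):
    u,v=A(a,.094),A(b,.094); print("padedge",u,v,np.arctan2(*(u-v)[1::-1])-np.pi/2)
for a,b in (((123,190),(354,395)),): 
    u,v=A(a,.091),A(b,.091); print("rear",u,v,np.arctan2(*(u-v)[1::-1])-np.pi/2)
print("pad",A((440,97),.094),"disc",A((389,154),.095),"bar",A((389,154),.117),A((389,121),.117),A((389,187),.117))
E
```

```text
marks [0.55800107 0.21230317 0.091     ] [0.51000017 0.21682809 0.091     ] -0.09398967528197426
padedge [0.50417068 0.1874275  0.094     ] [0.50977847 0.24556779 0.094     ] -3.2377480457285417
padedge [0.47579187 0.19071187 0.094     ] [0.48087642 0.24845415 0.094     ] -3.229422043656341
rear [0.65192952 0.10297922 0.091     ] [0.67426872 0.29739563 0.091     ] -3.255994773779584
pad [0.49148119 0.21735814 0.094     ] disc [0.5340699  0.21459546 0.095     ] bar [0.53325178 0.21381966 0.117     ] [0.52002639 0.20308303 0.117     ] [0.54699062 0.22497313 0.117     ]
```

Emit:
play_rows:
  travel:
    - [0.9, 0, 0.5]
    - [0.9, 0, 0.9]
    - [0.9, 0, 1]
    - [0, 0, 1]
    - [0, 0, 1]
    - [0, 0, 0.8]
    - [0, 0, 0.5]
    - [0, 0, 0]
  twist: [0, 0, 0, 0, 0, 0, 0, 0]

```text
t: 21.3
eef_pos: [0.5333, 0.214, 0.1175]
ee_rot: [-3.142, -0.002, -2.461]
force: [-0.4, 0.3, 0.4]
width: 0.0525
gripper_force: 0.0
```

Emit:
play_rows:
  travel:
    - [0, 0, 0]
    - [0, 0, 0]
    - [0, 0, 0]
    - [0, 0, 0]
    - [0, 0, 0]
  twist: [0, 0, 0, 0, 0]
  fingers: 0
  newtons: 20

```text
t: 21.92
eef_pos: [0.5335, 0.2146, 0.1185]
ee_rot: [3.141, 0.0, -2.463]
force: [-1.2, 0.6, 1.8]
width: 0.0119
gripper_force: 20.0
```

Emit:
play_rows:
  travel:
    - [0, 0, 0]
    - [0, 0, 0]
    - [0, 0, 0]
    - [0, 0, 0]
    - [0, 0, 0]
    - [0, 0, 0]
    - [0, 0, 0]
    - [0, 0, 0]
  twist: [0.6, 0.9, 0.9, 0.9, 0.9, 0.97, 0, 0]

```text
t: 22.92
eef_pos: [0.5334, 0.215, 0.1185]
ee_rot: [3.141, -0.0, 3.045]
force: [-3.5, 2.7, 2.7]
width: 0.0118
gripper_force: 20.0
```

Emit:
play_rows:
  travel:
    - [0, 0, 0]
    - [0, 0, 0]
    - [0, 0, 0]
    - [0, 0, 0]
  twist: [0, 0, 0, 0]
  fingers: 0.6

```text
t: 23.42
eef_pos: [0.5337, 0.2141, 0.1182]
ee_rot: [-3.141, -0.0, 3.045]
force: [0.6, -0.7, -0.0]
width: 0.0464
gripper_force: 0.0
```

Emit:
play_rows:
  travel:
    - [0, 0, -0.4]
    - [0, 0, -0.8]
    - [0, 0, -0.8]
    - [-0.5, 0, -0.8]
    - [-0.5, 0, -0.8]
    - [0, 0, 0]
  twist: [0, 0, 0, 0, 0, 0]
  fingers: 0

```text
t: 24.18
eef_pos: [0.56, 0.2123, 0.2106]
ee_rot: [3.139, 0.003, 3.045]
force: [0.2, -1.0, -0.1]
width: 0.0013
gripper_force: 0.0
```

```bash
python3 - <<'E'
from h import *
plan(.4925,.218,.125,-.095-np.pi)
f=cam("wrist"); save(f,"w7.png",None,1.5); S=cam("side"); np.savez("w7.npz",R=f["R"],t=f["t"],k=[f["fx"],f["fy"],f["cx"],f["cy"]])
E
```

```text
t 24.18 pos [0.56   0.2123 0.2106] rot [3.139e+00 3.000e-03 3.045e+00] q6 -2.36 F [ 0.2 -1.  -0.1] w 0.0013
travel units [ 2.72 -0.04  3.41]
twist units -0.01
```

View pics/w7.png

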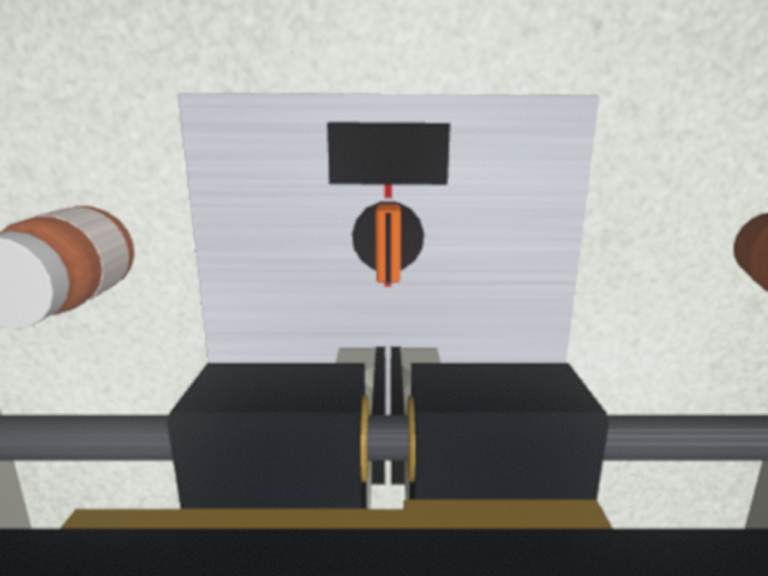

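The slot lines up with both marks (column 388). The pad centre is at (389,154), clear ahead. Now I press it.

Emit:
play_rows:
  travel:
    - [0.72, 0, 0]
    - [1, -0.02, 0.5]
    - [1, -0.02, 0.9]
    - [0, 0, 0.9]
    - [0, 0, 0.8]
    - [0, 0, 0.5]
    - [0, 0, 0]
  twist: [0, 0, 0, 0, 0, 0, 0]

```text
t: 25.15
eef_pos: [0.4898, 0.217, 0.1175]
ee_rot: [-3.14, -0.002, 3.045]
force: [0.2, -1.0, -0.9]
width: 0.0006
gripper_force: 0.0
```

Emit:
play_rows:
  travel:
    - [0, 0, 0.15]
    - [0, 0, 0.15]
    - [0, 0, 0.15]
    - [0, 0, 0.15]
    - [0, 0, 0.15]
    - [0, 0, 0.15]
    - [0, 0, 0]
  twist: [0, 0, 0, 0, 0, 0, 0]

```text
t: 26.02
eef_pos: [0.4912, 0.2177, 0.0959]
ee_rot: [3.141, 0.001, 3.045]
force: [-1.7, 1.7, 6.2]
width: 0.0007
gripper_force: 2.9
```

Emit:
play_rows:
  travel:
    - [0, 0, 0.1]
    - [0, 0, 0.1]
    - [0, 0, 0.1]
    - [0, 0, 0]
  twist: [0, 0, 0, 0]

```text
t: 26.52
eef_pos: [0.4915, 0.2178, 0.0916]
ee_rot: [3.141, 0.002, 3.046]
force: [-12.6, -1.6, 34.6]
width: 0.0001
gripper_force: 18.0
```

Emit:
play_rows:
  travel:
    - [0, 0, 0.06]
    - [0, 0, 0.06]
    - [0, 0, 0]
    - [0, 0, 0]
  twist: [0, 0, 0, 0]

```text
t: 27.02
eef_pos: [0.4916, 0.2178, 0.0905]
ee_rot: [3.14, 0.003, 3.047]
force: [-20.3, -4.7, 53.4]
width: 0.0004
gripper_force: 28.2
```

Emit:
play_rows:
  travel:
    - [0, 0, -0.06]
    - [0, 0, -0.03]
    - [0, 0, 0]
    - [0, 0, 0]
  twist: [0, 0, 0, 0]

```text
t: 27.52
eef_pos: [0.4916, 0.2178, 0.0913]
ee_rot: [3.14, 0.003, 3.046]
force: [-15.0, -1.7, 39.0]
width: 0.0005
gripper_force: 20.4
```

```bash
python3 - <<'E'
from h import *
plan(.4925,.218,.0925)
S=cam("side"); a=cv2.resize(S["pixels"][140:220,170:280],None,fx=5,fy=5,interpolation=cv2.INTER_CUBIC); b=cv2.resize(S["pixels"][150:280,260:350],(240,400))
cv2.imwrite("pics/c8.png",np.hstack([a,b])[...,::-1])
E
```

```text
t 27.52 pos [0.4916 0.2178 0.0913] rot [3.140e+00 3.000e-03 3.046e+00] q6 -2.45 F [-15.   -1.7  39. ] w 0.0005
travel units [-0.04  0.01 -0.05]
```

View pics/c8.png

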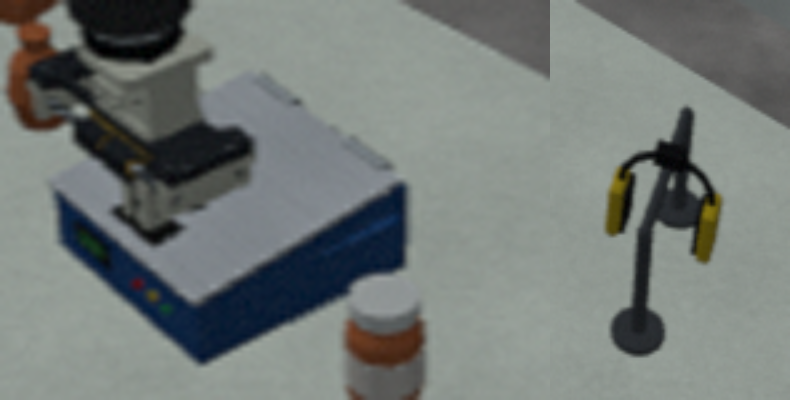

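The cover lies flat on the sloping frame, the fingers press the pad, and the defenders still hang on the rail. I hand in.

```bash
python3 -c "
from station import arm
print(arm.job_done())"
```

```text
the job is handed in; nothing more can be done
None
```

I handed the job in at about 27.5 s of the 72 s allowed, with no verdict shown: the ear defenders hang on the rail, the fastener is in line with the red marks, and the cover is fully home with the fingers still pressing it at about 39 N.

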